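Load a column cartridge and lock its sprung bayonet cap

TASK

Take the tallest of the three white cartridges from the rack and drop it, tip down, into the upright metal housing, letting go of it. Then fit the white bayonet cap over it: bring the two claws down through the flange notches, push down against the spring and turn a quarter turn clockwise (seen from above) to the stop. Finish while still gripping the cap and pressing it fully home, as for a leak check, and leave the other cartridges, the bottle and the tub where they are.

Things in the scene. Friction and masses are not known exactly. Their poses are not given: they have to be found in the camera images.
- housing: Fixed column housing: aluminium tube (40 mm outside, bore 29 mm) upright on a round steel base 90 mm across, 12 mm thick; black drain stub near the foot at its +x. Origin: centre of the base's underside, on the worktop; z up the tube's axis. Around the mouth, 125 mm up, a steel flange 54 mm across, 6 mm thick, with two notches at its +x and -x, 18 mm wide or more, cut in to the tube.
- housing_mouth (a point): Centre of the housing's mouth, level with the flange's top face, 125 mm above the worktop; axes as the housing's.
- flange_under (a point): On the housing's axis at the flange's underside, 119 mm above the worktop. Below it the cap's claws, once through the notches, can turn about 84 degrees clockwise seen from above (negative yaw), where posts stop them; the same posts stop a counter-clockwise turn within 30 degrees.
- seat (a joint): Spring seat inside the housing's bore, on which the cartridge stands: how far it is pressed down, m. 0 = up, 99 mm below the mouth, so that the tall cartridge stands 11 mm out; 0.011 = cap fully home. The spring pushes up with 4 N at 0, 12 N at 0.011. With the cap turned under the flange but not pressed, it rises back to 0.007.
- cartridge: The tall cartridge: white plastic cylinder 26 mm across and 110 mm long, 77 g, whose lowest 12 mm taper to a flat tip 12 mm wide. Origin: centre of the tip; z along its axis to the flat top. Starts upright in one of the rack's three wells (any one of them), tip 10 mm above the worktop.
- rack: Fixed plywood rack block 70 x 172 x 40 mm (x, y, z) with three round wells 31 mm wide and 30 mm deep, in a row along its y axis, 56 mm apart, the middle one at its centre. Origin: centre of its underside. Take cartridges with the fingers closing along the rack's x axis, clear of the neighbours.
- cap: White bayonet cap, 120 g: a cup upside down, 72 mm across, 22 mm high, inside 62 mm wide and 16 mm deep. Starts rim down on the worktop. Origin: centre of the underside (rim plane); z up. Two claws, 12 mm wide (y), 6 mm thick, point inward at the rim's lower edge at its +x and -x, tips 45 mm apart. Half a turn makes no difference: it fits either way.
- cap_rib (a point): Middle of the top of the cap's grip rib, 52 mm above the cap's underside. The rib stands on the cap's flat top (22 mm up), 30 mm high, 16 mm thick, 54 mm long along the cap's x axis, in line with the claws.
- cap_ceiling (a point): Centre of the cap's inner ceiling, 16 mm above its underside. Over the loaded housing it meets the cartridge when the cap's underside is 120 mm above the worktop; the cap is fully home, ceiling on the flange, with its underside at 109 mm; turned and let go it would rise to 113 mm.
- short_a: Bystander: white cartridge like the tall one but 80 mm long, in a rack well. Origin: centre of the tip.
- short_b: Bystander: white cartridge like the tall one but 65 mm long, in a rack well. Origin: centre of the tip.
- amber_bottle: Bystander: amber bottle 68 mm across, 130 mm high, standing on the worktop. Origin: centre of its underside.
- tub: Bystander: white open plastic tub 64 mm across, 50 mm high, standing on the worktop. Origin: centre of its underside.
There are look-alikes about, which are no part of the job. What is shaped like the cap but pink, red or turquoise is not meant.

How it is judged:
On the way, in this order (a step that is already met when the one before it is completed fails the run):
1. the tall cartridge stands in the housing on its spring seat, let go (horizontal distance between cartridge and housing below 0.004 m and angle between cartridge's own z axis and vertical below 0.1 rad and z of cartridge in the frame of housing below 0.03 m and contact force between the fingers and cartridge below 0.1 N), for 0.2 s.
2. the cap is pushed down on the housing with its claws through the notches (horizontal distance between cap and housing below 0.006 m and z of cap in the frame of housing below 0.116 m and angle between the x axis of cap and the x axis of housing, either way round below 0.4 rad and value of joint seat above 0.003 m), for 0.05 s.
At the end, for the whole second after the job is handed in: The tall cartridge is in the housing; the cap sits upright on it, centred within 6 mm, turned at least 66 degrees from the notches, and is held by the fingers (over 3 N) and pressed down to within 2.5 mm of fully home, the spring seat pressed more than 8.5 mm (horizontal distance between cartridge and housing below 0.004 m and angle between cartridge's own z axis and vertical below 0.1 rad and horizontal distance between cap and housing below 0.006 m and angle between cap's own z axis and vertical below 0.08 rad and z of cap in the frame of housing below 0.1115 m and angle between the x axis of cap and the x axis of housing, either way round above 1.15 rad and value of joint seat above 0.0085 m and contact force between the fingers and cap above 3 N); the arm keeps its last pose, push and grip.
It fails at once if the 80 mm cartridge is knocked or moved (distance of short_a from where it was at the start of the episode above 0.03 m).
It fails at once if the 65 mm cartridge is knocked or moved (distance of short_b from where it was at the start of the episode above 0.03 m).
It fails at once if the bottle is knocked or moved (distance of amber_bottle from where it was at the start of the episode above 0.03 m).
It fails at once if the tub is knocked or moved (distance of tub from where it was at the start of the episode above 0.03 m).
It also fails if it takes over 64 s, if anything falls off the work surface, if the arm or the gripper's body presses on something with over 40 N, if the wrist force passes 120 N, or if a joint passes its speed limit or range.

ROBOT

A 6-joint arm with a two-finger parallel gripper is mounted at the origin on the work surface. World frame = base frame: x ahead of the robot, y to its left, z up, the work surface at z = 0. Lengths are in m, angles in rad, forces in N, time in s.
With the tool pointing down it reaches from about 0.375 to 0.9 m from the base axis. Payload 3.1 kg.
Tool frame: the origin (TCP) lies at the very end of the fingers, on their centre line; the grasp point (between the pads) lies 19 mm behind it; z points along the fingers, y is the line along which they close (so a half turn about z gives the same grasp; the last joint's range is limited). The gripper opens to 85 mm and grips with 20 to 120 N. Pads are 22 mm wide; open, the fingers measure 114 mm over their backs; the gripper's body (76 mm by 85 mm) begins 54 mm behind the grasp point. The pads swing forward as they close: fully open they stand 13 mm farther back than shut.
Start: joints at [0.949, 0.527, 1.433, -0, 1.181, -0.178], TCP at [0.268, 0.564, 0.231] pointing down, gripper open.
Joint ranges: [-3.08, 3.08], [-0.75, 2.2], [0.22, 2.44], [-1.43, 4.57], [0, 2.65], [-2.85, 2.85]. Speed limits (rad/s): [2.79, 2.79, 3.14, 3.14, 3.14, 3.14].

INTERFACE

Orientations are given as a unit quaternion [x, y, z, w].
In Python, from station import sense, snapshot, camera_params, sign_off gives the robot as it stands.
- The arm moves only by the shell command python3 -m handwheel 'ROWS' [OPENING] [FORCE]. ROWS is JSON, a list that holds one entry, the list of rows, each a list of 4 numbers: the shift along the tool's x, y, z in units of 25 mm (1.0 is 25 mm), then the turn about the tool's z in units of 6 degrees (1.0 is 6 degrees). A call has 1 to 20 rows; each row shifts and turns the commanded pose from where the row before left it, along the tool's axes as they then stand; what a row does not reach is not made up. A row lasts 1/8 s, in which the tool goes at most 62.5 mm and 10.7 degrees, less where a joint would pass 70% of its speed; a pose out of reach is approached as far as the arm can. A call is refused whole if a number of a shift passes 1 or a number of a turn 1, either way. A call with a gripper value outside its range is refused whole. OPENING is the finger opening in mm, from 0 to 85.4, set as the call begins (- or left out, the last holds). The fingers move at their own pace and stop on an object; FORCE is the grip in N (left out, the last holds). Time passes only in rows, so rows that do not move let the fingers close. It gives the time, the measured TCP pose, the force, the opening and the grip force at its end, in the units of the state.
- sense(): the state, without advancing time (a new reading comes with each control period).
- snapshot(name): name is "scene" or "top" or "wrist"; returns (picture, depth): 400x640x3 uint8, red, green, blue; 400x640 float32, m along the optical axis (not along the pixel's ray), 0 where there is no reading.
- camera_params(name): a dict with "mtx" (3x3 intrinsics, pixels), "extrinsics" (4x4, takes a point from camera to world coordinates); the wrist camera has in their place "hand_eye" (4x4, takes a point from camera to tool coordinates, whose origin is the TCP and whose axes are the flange's). Camera axes: x right, y up, looking along -z (the intrinsics and any distortion apply to the point x, -y, -z); pixel columns grow to the right and rows downward; lengths in m; the calibration is good to about 2 mm. A picture is of the moment at which its call begins: read the wrist's pose just before it. camera_params takes no time and is no camera call.
- sign_off(): hands the job in; it is judged then, once.
The state is a dict: "t": time; "q": joint angles; "qd": joint speeds; "tau": joint torques, N m; "tcp_pos": TCP position; "tool_rot": TCP orientation; "force": force on the tool from outside, world axes, zero at the start; "ft_torque": the same for the moment, N m; "finger_gap": opening from 0.0 (shut) to 1.0 (fully open); "gripper_force": force on a finger pad.
Only numpy, scipy, OpenCV 4.12 (cv2) and the standard library are available. Lean on these libraries where they do the work, as an engineer would, in place of code of your own. Each camera call takes 0.05 s, during which the arm holds its last target. There are 200 camera calls.

## Working session

There is one attempt and no reset: what is moved stays moved. The work goes in short steps, Python scripts to look and compute and a shell command to move; the robot and the scene stay as the last step left them, time stands still between calls to the robot, and variables do not carry over. Pictures are saved under pics/ and viewed, at most 10 in all, crops included, and the job is handed in when it is done.

```bash
mkdir -p pics; ls; cat > h.py <<'E'
import numpy as np, cv2
from station import sense, snapshot, camera_params
from scipy.spatial.transform import Rotation as R
def T(name,s=None):
    p=camera_params(name)
    if 'extrinsics' in p: return np.array(p['mtx']),np.array(p['extrinsics'])
    s=s or sense(); M=np.eye(4); M[:3,:3]=R.from_quat(s['tool_rot']).as_matrix(); M[:3,3]=s['tcp_pos']
    return np.array(p['mtx']),M@np.array(p['hand_eye'])
def dirs(K,E,uv):
    uv=np.atleast_2d(uv).astype(float)
    d=np.c_[(uv[:,0]-K[0,2])/K[0,0],-(uv[:,1]-K[1,2])/K[1,1],-np.ones(len(uv))]
    return d@E[:3,:3].T
def onplane(K,E,uv,z):
    d=dirs(K,E,uv); o=E[:3,3]; return o+d*((z-o[2])/d[:,2])[:,None]
def cloud(K,E,dep):
    v,u=np.mgrid[:dep.shape[0],:dep.shape[1]]
    d=dirs(K,E,np.c_[u.ravel(),v.ravel()])
    P=E[:3,3]+d*dep.ravel()[:,None]; P[dep.ravel()==0]=np.nan
    return P.reshape(*dep.shape,3)
E
python3 - <<'E'
from h import *
s=sense(); print({k:np.round(v,3) for k,v in s.items()})
for n in('scene','top','wrist'):
    p=camera_params(n); print({k:(np.round(v,3).tolist()) for k,v in p.items()})
    im,d=snapshot(n); cv2.imwrite(f'pics/{n}0.png',im[:,:,::-1]); np.savez(f'{n}0.npz',im=im,d=d,**dict(zip('KE',T(n,s))))
E
```

```text
pics
{'t': np.float64(0.0), 'q': array([ 0.948,  0.528,  1.434, -0.   ,  1.181, -0.178]), 'qd': array([ 0.001, -0.002,  0.001, -0.   ,  0.   , -0.001]), 'tau': array([ 1.0000e-03, -4.4236e+01, -1.7802e+01, -0.0000e+00,  8.0000e-03,
       -0.0000e+00]), 'tcp_pos': array([0.268, 0.564, 0.23 ]), 'tool_rot': array([ 0.22 ,  0.975, -0.001, -0.   ]), 'force': array([-0.043,  0.82 , -0.553]), 'ft_torque': array([-0.018, -0.009, -0.005]), 'gripper_force': np.float64(0.0), 'finger_gap': np.float64(0.998)}
{'mtx': [[500.01, 0.0, 322.045], [0.0, 500.01, 201.176], [0.0, 0.0, 1.0]], 'extrinsics': [[0.776, -0.348, 0.526, 1.226], [0.63, 0.416, -0.656, -0.881], [0.01, 0.84, 0.542, 0.803], [0.0, 0.0, 0.0, 1.0]]}
{'mtx': [[518.012, 0.0, 320.831], [0.0, 518.012, 203.465], [0.0, 0.0, 1.0]], 'extrinsics': [[-0.011, 0.994, -0.112, 0.379], [-1.0, -0.011, -0.002, -0.021], [-0.003, 0.112, 0.994, 1.411], [0.0, 0.0, 0.0, 1.0]]}
{'mtx': [[305.919, 0.0, 314.422], [0.0, 305.919, 201.319], [0.0, 0.0, 1.0]], 'hand_eye': [[-0.0, 0.961, 0.276, 0.07], [1.0, 0.0, -0.0, 0.001], [-0.0, 0.276, -0.961, -0.143], [0.0, 0.0, 0.0, 1.0]]}
```

View pics/top0.png

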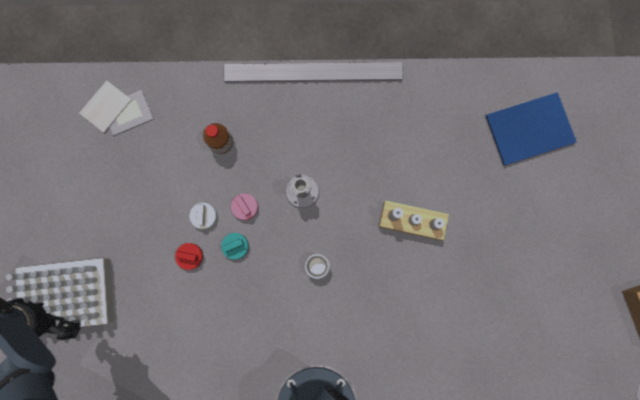

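View pics/scene0.png

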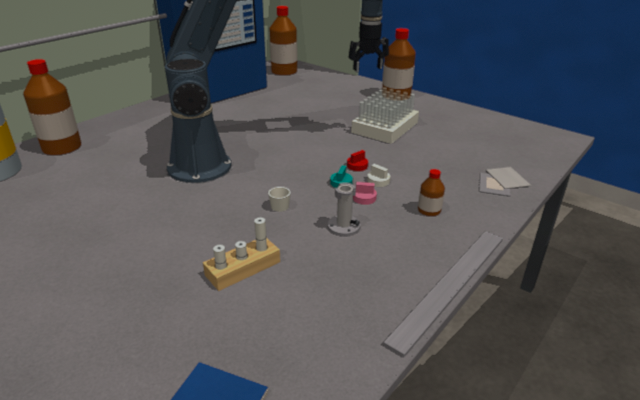

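The top view shows the rack at (415,220) with cartridges at (398,214), (416,219) and (439,224). The housing is at (302,190), the tub at (317,266) and the bottle at (216,137). Cap-shaped things are white (203,216), pink (244,207), red (188,257) and turquoise (234,247), and by the description I choose the white one. In the scene view the tallest cartridge is the right-hand one at (260,233), against (219,255) and (241,249). That should be the +y well, top (398,214); I'll check it by depth.

```bash
cat > m.py <<'E'
from h import *
z=np.load('top0.npz');im,d,K,E=z['im'],z['d'],z['K'],z['E']
P=cloud(K,E,d); hsv=cv2.cvtColor(im,cv2.COLOR_RGB2HSV)
print('table z',np.nanmedian(P[150:180,330:380,2]))
def box(u,v,r): 
    m=np.zeros(d.shape,bool); m[v-r:v+r+1,u-r:u+r+1]=1; return m
for n,u,v in(('c1',398,214),('c2',416,219),('c3',439,224)):
    m=box(u,v,9)&(P[...,2]>.055); Q=P[m]; zt=np.nanpercentile(Q[:,2],90); q=Q[Q[:,2]>zt-.012]
    vv,uu=np.where(m&(P[...,2]>zt-.012)); c,r=cv2.minEnclosingCircle(np.c_[uu,vv].astype(np.float32))
    print(n,zt,len(q),q.mean(0).round(4),onplane(K,E,c,zt).round(4),r)
for n,u,v in(('cap',203,216),('hous',302,188),('tub',317,266),('bottle',216,137),('pink',244,207)):
    m=box(u,v,20); Q=P[m]; print(n,np.nanpercentile(Q[:,2],[50,80,90,95,99]).round(3))
# rack by colour
m=((hsv[...,0]>12)&(hsv[...,0]<30)&(hsv[...,1]>70)&(box(415,220,40))).astype(np.uint8)
vv,uu=np.where(m); q=onplane(K,E,np.c_[uu,vv],.04); r=cv2.minAreaRect(q[:,:2].astype(np.float32)*1000); print('rack',r,len(q))
# cap top rib
m=box(203,216,22)&(P[...,2]>.04); q=P[m]; print('rib',len(q),cv2.minAreaRect(q[:,:2].astype(np.float32)*1000))
m=box(203,216,22)&(P[...,2]>.012)&(P[...,2]<.035); q=P[m]; print('cap',len(q),cv2.minAreaRect(q[:,:2].astype(np.float32)*1000),np.nanmedian(q[:,2]))
m=box(302,188,25)&(P[...,2]>.11); q=P[m]; print('flange',len(q),cv2.minEnclosingCircle(q[:,:2].astype(np.float32)*1000),q.mean(0))
m=box(302,188,28)&(P[...,2]>.006)&(P[...,2]<.02); q=P[m]; print('base',len(q),cv2.minEnclosingCircle(q[:,:2].astype(np.float32)*1000))
cr=[cv2.resize(im[v-25:v+26,u-33:u+34],(390,297),interpolation=cv2.INTER_CUBIC) for u,v in((203,216),(302,188),(415,220))]
s=np.load('scene0.npz')['im']; cr.append(cv2.resize(s[170:260,290:408],(390,297),interpolation=cv2.INTER_CUBIC))
cv2.imwrite('pics/crop1.png',np.vstack([np.hstack(cr[:2]),np.hstack(cr[2:])])[:,:,::-1])
E
python3 m.py
```

```text
table z 0.00025846874966406475
c1 0.12261233801773952 88 [ 0.5002 -0.2085  0.1197] [[ 0.4999 -0.2081  0.1226]] 5.315173149108887
c2 0.07824401452788103 81 [ 0.4877 -0.263   0.0747] [[ 0.4873 -0.2624  0.0782]] 5.062214374542236
c3 0.09282124977738282 85 [ 0.4753 -0.3174  0.0899] [[ 0.4746 -0.3165  0.0928]] 5.246294975280762
cap [0.003 0.023 0.029 0.051 0.056]
hous [0.007 0.031 0.123 0.126 0.129]
tub [0.002 0.007 0.033 0.049 0.053]
bottle [0.004 0.09  0.106 0.129 0.133]
pink [0.003 0.022 0.027 0.051 0.055]
rack ((485.184326171875, -261.51129150390625), (170.1063232421875, 67.25959777832031), 77.3338851928711) 889
rib 139 ((507.142822265625, 302.07391357421875), (17.706510543823242, 51.123077392578125), 87.8355484008789)
cap 422 ((486.3587646484375, 293.3667297363281), (116.504150390625, 71.0575180053711), 23.231460571289062) 0.022231648621351408
flange 241 ((572.8807983398438, 34.1854133605957), 27.456857681274414) [0.57235576 0.03396533 0.12402403]
base 521 ((575.11328125, 30.52312469482422), 96.2551040649414)
```

View pics/crop1.png

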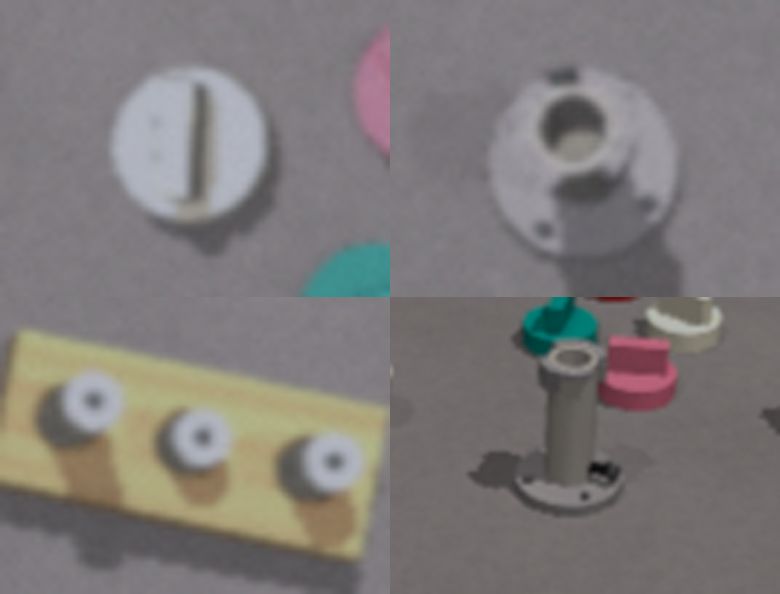

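The crop confirms the white cap, with its rib nearly along world x. The housing's stub points to +x with a slight lean to +y. The tall cartridge is the +y one, its top at 0.12 m as it must be. I'll move to a view over the housing and cap.

```bash
python3 -m handwheel '[[[0,0,0,1],[0,0,0,1],[0,0,0,1],[0,0,0,1],[0,0,0,1],[0,0,0,1],[0,0,0,1],[0,0,0,1],[0,0,0,1],[0,0,0,1],[0,0,0,1],[0,0,0,1],[0,0,0,0.9]]]' 85
python3 -m handwheel '[[[-0.93,0.84,0,0],[-0.93,0.84,0,0],[-0.93,0.84,0,0],[-0.93,0.84,0,0],[-0.93,0.84,0,0],[-0.93,0.84,0,0],[-0.93,0.84,0,0],[-0.93,0.84,0,0],[-0.93,0.84,0,0],[-0.93,0.84,0,0],[-0.93,0.84,0,0],[-0.93,0.84,0,0],[-0.93,0.84,0,0],[-0.93,0.84,0,0],[0,0,0,0],[0,0,0,0]]]'
cat > w.py <<'E'
import sys
from h import *
n=sys.argv[1]; s=sense(); im,d=snapshot('wrist'); K,E=T('wrist',s)
cv2.imwrite(f'pics/{n}.png',im[:,:,::-1]); np.savez(n+'.npz',im=im,d=d,K=K,E=E)
print(s['t'],np.round(s['tcp_pos'],4),np.degrees(R.from_quat(s['tool_rot']).as_euler('xyz')).round(2),s['finger_gap'],s['gripper_force'],np.round(s['force'],2))
E
python3 w.py w1
```

```text
t: 1.78
tcp_pos: [0.2681, 0.5642, 0.2309]
tool_rot: [0.783, 0.622, -0.0, 0.0]
force: [-0.6, 0.5, -0.2]
finger_gap: 0.993
gripper_force: 0.0
t: 3.78
tcp_pos: [0.4821, 0.1821, 0.2311]
tool_rot: [0.782, 0.624, -0.0, -0.0]
force: [-0.2, -0.4, -0.5]
finger_gap: 0.996
gripper_force: 0.0
3.775 [0.4821 0.1821 0.2311] [-179.93   -0.     77.15] 0.9962516480310325 0.0 [-0.21 -0.44 -0.51]
```

View pics/w1.png

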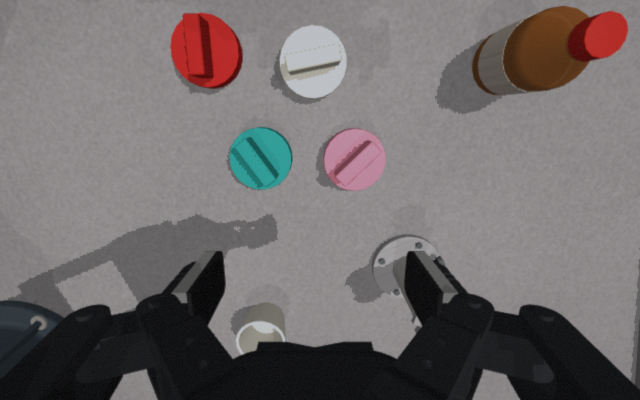

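The wrist view shows the white cap at (313,62) with its rib, red at (205,50), turquoise at (261,158), pink at (355,159) and the tub at (262,335). The housing, near (405,265), is half hidden by the right finger, so I'll view it again when closer. Now I measure the cap and move to the rack.

```bash
cat > cap.py <<'E'
import sys
from h import *
n,u0,v0,r=sys.argv[1],*map(int,sys.argv[2:5])
z=np.load(n+'.npz');im,d,K,E=z['im'],z['d'],z['K'],z['E'];P=cloud(K,E,d)
m=np.zeros(d.shape,bool); m[max(v0-r,0):v0+r,u0-r:u0+r]=1
k=m&(P[...,2]>.046)&(P[...,2]<.06);q=P[k]; print('rib depth',len(q),cv2.minAreaRect(q[:,:2].astype(np.float32)*1000),np.median(q[:,2]))
vv,uu=np.where(k); g=onplane(K,E,np.c_[uu,vv],.052); print('rib rays',cv2.minAreaRect(g[:,:2].astype(np.float32)*1000))
k=m&(P[...,2]>.017)&(P[...,2]<.028);q=P[k]; print('disc',len(q),cv2.minEnclosingCircle(q[:,:2].astype(np.float32)*1000),np.median(q[:,2]))
hs=cv2.cvtColor(im,cv2.COLOR_RGB2HSV); 
w=(m&(hs[...,2]>170)).astype(np.uint8); c=max(cv2.findContours(w,0,1)[0],key=cv2.contourArea); 
e=onplane(K,E,cv2.convexHull(c)[:,0],.022);print('white hull',cv2.minEnclosingCircle(e[:,:2].astype(np.float32)*1000))
E
python3 cap.py w1 313 62 42
python3 - <<'E'
from h import *
z=np.load('top0.npz');K,E=z['K'],z['E']
print('stub',onplane(K,E,[(299.1,175.9)],.02))
P=cloud(K,E,z['d'])
m=np.zeros((400,640),bool);m[160:222,270:335]=1
vv,uu=np.where(m&(P[...,2]>.006)&(P[...,2]<.018)); q=P[vv,uu]
q=q[np.hypot(q[:,0]-.573,q[:,1]-.034)<.055]; print('base',q.mean(0),cv2.minEnclosingCircle(q[:,:2].astype(np.float32)*1000))
s=sense();RR=R.from_quat(s['tool_rot']).as_matrix(); print('to cart',RR.T@(np.array([.4999,-.2083,.20])-s['tcp_pos'])/.025)
E
```

```text
rib depth 1028 ((507.8652038574219, 301.908203125), (16.336227416992188, 53.904842376708984), 87.98091888427734) 0.05268462937532592
rib rays ((507.78338623046875, 301.5491027832031), (16.584575653076172, 53.68693542480469), 88.15035247802734)
disc 2697 ((507.81610107421875, 302.1260986328125), 36.00345230102539) 0.022883086696805166
white hull ((507.9165954589844, 302.4154357910156), 35.41732406616211)
stub [[0.61243052 0.04029809 0.02      ]]
base [0.56086708 0.03092198 0.01199366] ((573.0084228515625, 31.97406005859375), 52.66521453857422)
to cart [-15.08098662   4.16482204   1.23927369]
```

Cap at (0.5078, 0.302), yaw about −2°; its radius of 36 mm, top at 22 mm and rib at 52 mm all match the description. Next, over the tall cartridge.

```bash
python3 -m handwheel '[[[-0.94,0.26,0,0],[-0.94,0.26,0,0],[-0.94,0.26,0,0],[-0.94,0.26,0,0],[-0.94,0.26,0,0],[-0.94,0.26,0,0],[-0.94,0.26,0,0],[-0.94,0.26,0,0],[-0.94,0.26,0,0],[-0.94,0.26,0,0],[-0.94,0.26,0,0],[-0.94,0.26,0,0],[-0.94,0.26,0.3,0],[-0.94,0.26,0.3,0],[-0.94,0.26,0.3,0],[-0.94,0.26,0.3,0],[0,0,0,0],[0,0,0,0]]]'
python3 w.py w2
```

```text
t: 6.08
tcp_pos: [0.5005, -0.2064, 0.2013]
tool_rot: [0.781, 0.624, 0.0, -0.001]
force: [0.6, 0.1, -0.7]
finger_gap: 0.997
gripper_force: 0.0
6.075 [ 0.5005 -0.2064  0.2013] [-1.7995e+02 -5.0000e-02  7.7230e+01] 0.9969848075148482 0.0 [ 0.61  0.08 -0.7 ]
```

View pics/w2.png

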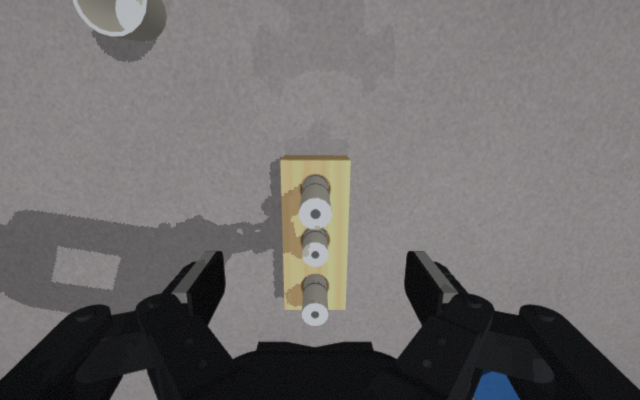

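The tall cartridge's top ring is at (315,213), with the short ones at (315,254) and (315,314). The rack is lined up with the tool, so the yaw is right.

```bash
python3 - <<'E'
from h import *
z=np.load('w2.npz');im,d,K,E=z['im'],z['d'],z['K'],z['E'];P=cloud(K,E,d)
m=np.zeros(d.shape,bool); m[190:235,290:340]=1
k=m&(P[...,2]>.112); q=P[k]; vv,uu=np.where(k)
print(len(q),np.median(q[:,2]),cv2.minEnclosingCircle(q[:,:2].astype(np.float32)*1000))
k2=m&(P[...,2]>.116); vv,uu=np.where(k2); g=onplane(K,E,np.c_[uu,vv],.12); print(cv2.minEnclosingCircle(g[:,:2].astype(np.float32)*1000))
(cx,cy),r=cv2.minEnclosingCircle(g[:,:2].astype(np.float32)*1000)
s=sense();RR=R.from_quat(s['tool_rot']).as_matrix(); print('to cart',RR.T@(np.array([cx/1e3,cy/1e3,.095])-s['tcp_pos'])/.025)
E
```

```text
902 0.1207629065072847 ((500.4201965332031, -210.10769653320312), 13.030491828918457)
((500.75482177734375, -209.72116088867188), 13.525196075439453)
to cart [-0.13002364  0.03951443  4.25955614]
```

```bash
python3 -m handwheel '[[[-0.12,0.03,0.7,0],[0,0,0.7,0],[0,0,0.7,0],[0,0,0.7,0],[0,0,0.7,0],[0,0,0.5,0],[0,0,0.26,0],[0,0,0,0],[0,0,0,0]]]'
python3 -m handwheel '[[[0,0,0,0],[0,0,0,0],[0,0,0,0],[0,0,0,0],[0,0,0,0],[0,0,0,0],[0,0,0,0],[0,0,0,0]]]' 15 40
```

```text
t: 7.25
tcp_pos: [0.5011, -0.2112, 0.0953]
tool_rot: [0.782, 0.624, 0.0, 0.001]
force: [-0.9, 0.4, 0.1]
finger_gap: 0.991
gripper_force: 0.0
t: 8.25
tcp_pos: [0.5008, -0.2111, 0.0951]
tool_rot: [0.782, 0.624, 0.0, 0.0]
force: [-1.5, -1.0, 6.4]
finger_gap: 0.287
gripper_force: 39.5
```

```bash
python3 -m handwheel '[[[0,0,-0.4,0],[0,0,-0.6,0],[0,0,-0.8,0],[0,0,-0.8,0],[0,0,-0.8,0],[0,0,-0.8,0],[0,0,-0.8,0],[0,0,-0.8,0],[0,0,-0.3,0],[0.7,0.07,0,0],[0.7,0.07,0,0],[0.7,0.07,0,0],[0.7,0.07,0,0],[0.7,0.07,0,0],[0.7,0.07,0,0],[0.7,0.07,0,0],[0.7,0.07,0,0],[0.7,0.07,0,0],[0,0,0,0],[0,0,0,0]]]'
python3 w.py w3
```

```text
t: 10.75
tcp_pos: [0.551, -0.0611, 0.2473]
tool_rot: [0.782, 0.624, -0.0, 0.0]
force: [0.5, 0.2, -1.3]
finger_gap: 0.289
gripper_force: 39.5
10.75 [ 0.551  -0.0611  0.2473] [-1.7999e+02  3.0000e-02  7.7190e+01] 0.2887579712827687 39.5091712474823 [ 0.52  0.16 -1.29]
```

View pics/w3.png

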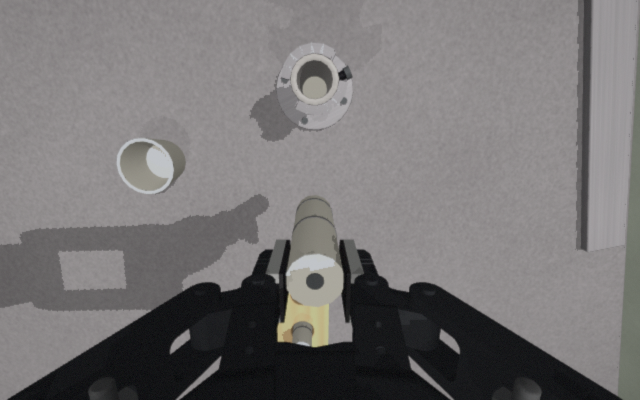

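The cartridge is held at (315,278) and looks straight. The housing mouth is at (315,78), with the black stub at (346,73). Now I measure both.

```bash
python3 - <<'E'
from h import *
z=np.load('w3.npz');im,d,K,E=z['im'],z['d'],z['K'],z['E'];P=cloud(K,E,d)
m=np.zeros(d.shape,bool); m[30:140,260:370]=1
k=m&(P[...,2]>.118)&(P[...,2]<.132); q=P[k]; vv,uu=np.where(k)
print('flange',len(q),np.median(q[:,2]),cv2.minEnclosingCircle(q[:,:2].astype(np.float32)*1000))
k=m&(P[...,2]>.005)&(P[...,2]<.02); q=P[k]; q=q[np.hypot(q[:,0]-.573,q[:,1]-.034)<.06];b=cv2.minEnclosingCircle(q[:,:2].astype(np.float32)*1000); print('base',b)
hs=cv2.cvtColor(im,cv2.COLOR_RGB2HSV)
for zz in(.015,.025):
  dk=m&(hs[...,2]<60)&(np.arange(640)[None]>335); vv,uu=np.where(dk); g=onplane(K,E,np.c_[uu,vv],zz); c=g.mean(0); print('stub',len(g),c,np.median(P[dk][:,2]),np.degrees(np.arctan2(c[1]-.0335,c[0]-.573)))
m[:]=0; m[240:330,280:350]=1
k=m&(P[...,2]>.15); q=P[k]; zt=np.nanpercentile(q[:,2],95)
k&=(hs[...,2]>200); vv,uu=np.where(k); q=P[k]; print('cart top',zt,np.median(q[:,2]),len(q),np.median(q,0)); zt=np.median(q[:,2]); g=onplane(K,E,np.c_[uu,vv],zt); print(cv2.minAreaRect(g[:,:2].astype(np.float32)*1000),cv2.minEnclosingCircle(g[:,:2].astype(np.float32)*1000))
cv2.imwrite('pics/crop2.png',np.hstack([cv2.resize(im[35:135,265:365],(400,400),interpolation=cv2.INTER_CUBIC),cv2.resize(im[190:330,245:385],(400,400),interpolation=cv2.INTER_CUBIC)])[:,:,::-1])
E
```

```text
flange 2290 0.125742989461023 ((572.5909423828125, 33.38639450073242), 27.407649993896484)
base ((572.6074829101562, 33.219051361083984), 44.95980453491211)
stub 53 [0.60738398 0.04166047 0.015     ] 0.030271130885621778 13.351184836706071
stub 53 [0.60630617 0.04075065 0.025     ] 0.030271130885621778 12.281498351567027
cart top 0.2854899733951165 0.27249927660507933 3 [ 0.55804867 -0.05360552  0.27249928]
((555.00244140625, -52.466949462890625), (0.651907205581665, 8.317602157592773), 64.10887145996094) ((555.144775390625, -52.17371368408203), 4.158901691436768)
```

View pics/crop2.png

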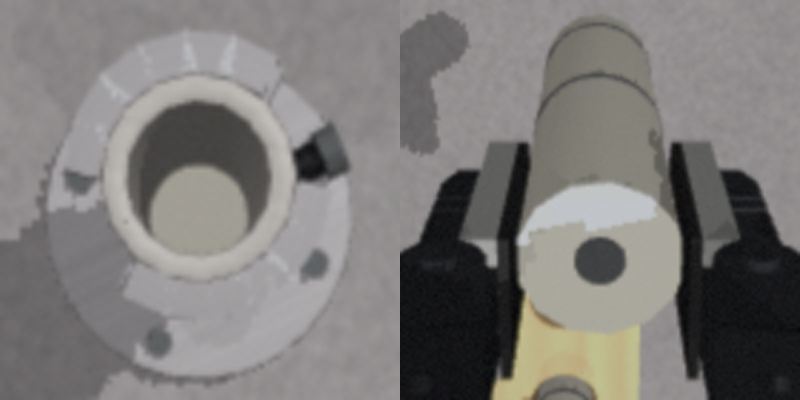

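```bash
python3 - <<'E'
from h import *
z=np.load('w3.npz');im,d,K,E=z['im'],z['d'],z['K'],z['E'];P=cloud(K,E,d)
m=np.zeros(d.shape,bool); m[30:140,260:370]=1
q=P[m&(P[...,2]>.119)&(P[...,2]<.132)]; a=q[:,:2]-[.5726,.0333]; r=np.hypot(*a.T); th=np.degrees(np.arctan2(a[:,1],a[:,0]))
h,_=np.histogram(th[(r>.0225)&(r<.0265)],np.arange(-180,181,6)); print(list(zip(range(-177,180,6),h.tolist())))
q=P[m&(P[...,2]>.016)&(P[...,2]<.045)]; a=q[:,:2]-[.5726,.0333]; r=np.hypot(*a.T); k=(r>.026)&(r<.06)&(a[:,0]>.02); print('stub',k.sum(),np.degrees(np.arctan2(np.median(a[k][:,1]),np.median(a[k][:,0]))))
m[:]=0; m[225:325,275:355]=1
k=m&(P[...,2]>.262)&(P[...,2]<.285); q=P[k]
for lo in(.266,.268,.270):
  s=q[q[:,2]>lo]; print('cart',len(s),np.median(s[:,2]),cv2.minEnclosingCircle(s[:,:2].astype(np.float32)*1000))
E
```

```text
[(-177, 0), (-171, 0), (-165, 0), (-159, 0), (-153, 0), (-147, 0), (-141, 11), (-135, 15), (-129, 15), (-123, 15), (-117, 16), (-111, 16), (-105, 15), (-99, 15), (-93, 17), (-87, 16), (-81, 14), (-75, 16), (-69, 16), (-63, 16), (-57, 16), (-51, 16), (-45, 16), (-39, 17), (-33, 16), (-27, 15), (-21, 18), (-15, 7), (-9, 0), (-3, 0), (3, 0), (9, 0), (15, 0), (21, 0), (27, 0), (33, 0), (39, 17), (45, 18), (51, 19), (57, 18), (63, 18), (69, 18), (75, 20), (81, 18), (87, 20), (93, 17), (99, 19), (105, 18), (111, 18), (117, 20), (123, 16), (129, 20), (135, 17), (141, 18), (147, 16), (153, 16), (159, 17), (165, 10), (171, 0), (177, 0)]
stub 162 10.697229257248635
cart 3634 0.27302027924444794 ((551.9312133789062, -58.473541259765625), 19.480613708496094)
cart 3453 0.27307866078051046 ((551.9429321289062, -58.59787368774414), 19.37041473388672)
cart 3296 0.2731321706517188 ((551.9706420898438, -58.766876220703125), 19.214365005493164)
```

```bash
python3 - <<'E'
from h import *
z=np.load('w3.npz');im,d,K,E=z['im'],z['d'],z['K'],z['E'];P=cloud(K,E,d); s=sense()
RR=R.from_quat(s['tool_rot']).as_matrix(); q=P[225:325,275:355].reshape(-1,3); q=q[(q[:,2]>.271)&(q[:,2]<.276)]
l=(q-s['tcp_pos'])@RR; 
for y0 in(-.006,-.003,0,.003,.006):
  k=abs(l[:,1]-y0)<.0015; print(y0,np.percentile(l[k][:,0],[1,99])*1000)
# side of body: axis check at lower heights
q=P[180:280,275:355].reshape(-1,3)
for z0 in(.26,.24,.22,.20,.18):
  k=abs(q[:,2]-z0)<.004; t=(q[k]-s['tcp_pos'])@RR; t=t[abs(t[:,1])<.014]; print(z0,len(t),np.percentile(t[:,1],[2,98])*1000, t[:,0].max()*1000)
print(RR.T@(np.array([.5726,.0333,.225])-s['tcp_pos'])/.025)
E
```

```text
-0.006 [-9.86039713 12.86677521]
-0.003 [-10.9758472   13.65739064]
0 [-11.41544121  14.09417091]
0.003 [-11.08696376  13.92243435]
0.006 [-10.15508978  12.69968332]
0.26 427 [-13.451309    13.43853304] 14.595656153969985
0.24 232 [-11.61167374  11.53700847] 14.39771321428634
0.22 113 [-11.20183527  11.33164587] 14.46295917998858
0.2 121 [-12.04804612  11.13228183] 14.138888820253214
0.18 69 [-10.59641768  10.57913111] 14.269817517119055
[3.88382582e+00 2.17608750e-03 8.90145665e-01]
```

Housing at (0.5726, 0.0333), yaw about 11.3°: the notch gaps are centred at 11° and 192°, and the stub is at 11°. The cartridge is vertical, 1.3 mm off along tool x. I move over the housing and lower.

```bash
python3 -m handwheel '[[[0.6,0,0,0],[0.7,0,0,0],[0.7,0,0,0],[0.7,0,0,0],[0.7,0,0,0],[0.4,0,0,0],[0.03,0,0,0],[0,0,0,0],[0,0,0,0],[0,0,0.5,0],[0,0,0.5,0],[0,0,0.5,0],[0,0,0.3,0],[0,0,0,0],[0,0,0,0]]]'
```

```text
t: 12.68
tcp_pos: [0.5726, 0.0324, 0.2026]
tool_rot: [0.782, 0.624, 0.0, 0.0]
force: [-0.7, -0.0, -0.9]
finger_gap: 0.288
gripper_force: 39.5
```

```bash
python3 -m handwheel '[[[0,0,0.4,0],[0,0,0.4,0],[0,0,0.4,0],[0,0,0.4,0],[0,0,0.4,0],[0,0,0.4,0],[0,0,0.4,0],[0,0,0.1,0],[0,0,0,0],[0,0,0,0]]]'
```

```text
t: 13.92
tcp_pos: [0.5726, 0.0324, 0.1302]
tool_rot: [0.782, 0.624, 0.0, 0.0]
force: [-0.4, 0.4, -0.9]
finger_gap: 0.287
gripper_force: 39.5
```

```bash
python3 -m handwheel '[[[0,0,0,0],[0,0,0,0],[0,0,0,0],[0,0,0,0],[0,0,0,0],[0,0,0,0],[0,0,-0.5,0],[0,0,-0.8,0],[0,0,-0.8,0],[0,0,-0.8,0],[0,0,-0.8,0],[0,0,0,0],[0,0,0,0]]]' 85
python3 w.py w4; python3 - <<'E'
from h import *
z=np.load('w4.npz');im,d,K,E=z['im'],z['d'],z['K'],z['E'];P=cloud(K,E,d)
m=np.hypot(P[...,0]-.5726,P[...,1]-.0333)<.018; m&=(P[...,2]>.05)&(P[...,2]<.16)
q=P[m]; print(len(q),np.percentile(q[:,2],[5,50,95]))
t=q[q[:,2]>.131]; print(len(t),np.median(t[:,2]),cv2.minEnclosingCircle(t[:,:2].astype(np.float32)*1000) if len(t) else 0)
s=sense();RR=R.from_quat(s['tool_rot']).as_matrix(); print('to cap',RR.T@(np.array([.5078,.302,.16])-s['tcp_pos'])/.025)
E
```

```text
t: 15.55
tcp_pos: [0.5719, 0.0325, 0.2221]
tool_rot: [0.782, 0.624, -0.0, -0.0]
force: [-0.1, -0.8, -0.8]
finger_gap: 0.996
gripper_force: 0.0
15.55 [0.5719 0.0325 0.2221] [-179.97    0.     77.17] 0.9957095407334033 0.0 [-0.12 -0.82 -0.8 ]
1472 [0.11866793 0.13595563 0.1377591 ]
849 0.13684080580328425 ((571.1361694335938, 33.59132766723633), 12.993205070495605)
to cap [ 9.94431244 -4.87958416  2.47223982]
```

The cartridge is seated: its top is at 0.137 m (0.136 expected) and centred within about 1.5 mm. Next, the cap.

```bash
python3 -m handwheel '[[[0.5,-0.24,0,0],[0.9,-0.44,0,0],[0.9,-0.44,0,0],[0.9,-0.44,0,0],[0.9,-0.44,0,0],[0.9,-0.44,0,0],[0.9,-0.44,0,0],[0.9,-0.44,0,0],[0.9,-0.44,0,0],[0.9,-0.44,0,0],[0.9,-0.44,0,0],[0.44,-0.24,0,0]]]'
python3 -m handwheel '[[[0,0,0,-1],[0,0,0,-1],[0,0,0,-1],[0,0,0,-1],[0,0,0,-1],[0,0,0,-1],[0,0,0,-1],[0,0,0,-1],[0,0,0,-1],[0,0,0,-1],[0,0,0,-1],[0,0,0,-1],[0,0,0,-1],[0,0,0,-1],[0,0,0,-1],[0,0,0,-1],[0,0,0,-0.8],[0,0,0,0],[0,0,0,0]]]'
python3 w.py w5; python3 - <<'E'
from h import *
z=np.load('w5.npz');im,d,K,E=z['im'],z['d'],z['K'],z['E'];P=cloud(K,E,d)
m=np.hypot(P[...,0]-.5078,P[...,1]-.302)<.045
q=P[m&(P[...,2]>.046)&(P[...,2]<.06)]; r=cv2.minAreaRect(q[:,:2].astype(np.float32)*1000); print(len(q),np.median(q[:,2]),r)
q=P[m&(P[...,2]>.017)&(P[...,2]<.028)]; print(cv2.minEnclosingCircle(q[:,:2].astype(np.float32)*1000))
s=sense();RR=R.from_quat(s['tool_rot']).as_matrix(); print(np.degrees(np.arctan2(RR[1,1],RR[0,1])),'to cap',RR.T@(np.array([r[0][0]/1e3,r[0][1]/1e3,.026])-s['tcp_pos'])/.025)
E
```

```text
t: 17.1
tcp_pos: [0.5072, 0.3034, 0.2216]
tool_rot: [0.781, 0.624, -0.001, -0.0]
force: [0.3, 0.3, 0.1]
finger_gap: 0.997
gripper_force: 0.0
t: 19.48
tcp_pos: [0.5083, 0.3018, 0.2221]
tool_rot: [0.018, 1.0, -0.0, -0.0]
force: [0.4, -0.3, -0.3]
finger_gap: 0.995
gripper_force: 0.0
19.475 [0.5083 0.3018 0.2221] [-1.7998e+02 -3.0000e-02  1.7790e+02] 0.9952537524740801 0.0 [ 0.4  -0.33 -0.27]
786 0.05269580473751384 ((507.44091796875, 302.2450256347656), (15.846352577209473, 53.292144775390625), 88.2347183227539)
((507.7849426269531, 302.088623046875), 35.99547576904297)
87.91593129249428 to cap [0.03476801 0.01965557 7.84516421]
```

View pics/w5.png

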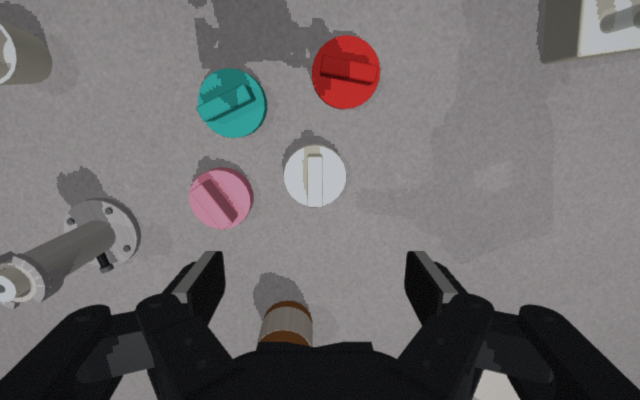

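The white cap is at (315,177), squarely between the fingers, with its rib lined up. Pink at (221,198) and turquoise at (232,103) are clear. I descend with a 50 mm opening.

```bash
python3 -m handwheel '[[[0.03,0.02,0.8,0],[0,0,0.8,0],[0,0,0.8,0],[0,0,0.8,0],[0,0,0.8,0],[0,0,0.8,0],[0,0,0.8,0],[0,0,0.8,0],[0,0,0.7,0],[0,0,0.4,0],[0,0,0.14,0],[0,0,0,0],[0,0,0,0]]]' 50
python3 -m handwheel '[[[0,0,0,0],[0,0,0,0],[0,0,0,0],[0,0,0,0],[0,0,0,0],[0,0,0,0],[0,0,0,0]]]' 5 90
```

```text
t: 21.15
tcp_pos: [0.5082, 0.3026, 0.0319]
tool_rot: [0.018, 1.0, 0.0, 0.001]
force: [-0.7, 0.3, -0.7]
finger_gap: 0.586
gripper_force: 0.0
t: 22.02
tcp_pos: [0.508, 0.3025, 0.032]
tool_rot: [0.018, 1.0, 0.0, 0.0]
force: [-1.9, -0.8, 5.5]
finger_gap: 0.161
gripper_force: 89.1
```

That grip is 6 mm higher than planned, so I re-grip deeper.

```bash
python3 -m handwheel '[[[0,0,0,0],[0,0,0,0],[0,0,0,0],[0,0,0.14,0],[0,0,0.12,0],[0,0,0,0]]]' 35
python3 -m handwheel '[[[0,0,0,0],[0,0,0,0],[0,0,0,0],[0,0,0,0],[0,0,0,0],[0,0,0,0]]]' 5 100
python3 - <<'E'
from h import *
s=sense();RR=R.from_quat(s['tool_rot']).as_matrix(); print(s['tcp_pos'],np.degrees(np.arctan2(RR[1,1],RR[0,1])))
E
```

```text
t: 22.78
tcp_pos: [0.5075, 0.3022, 0.0244]
tool_rot: [0.018, 1.0, -0.0, -0.0]
force: [0.1, -0.2, -0.0]
finger_gap: 0.408
gripper_force: 0.0
t: 23.52
tcp_pos: [0.5078, 0.3024, 0.025]
tool_rot: [0.018, 1.0, 0.0, 0.0]
force: [-0.9, -1.5, 3.3]
finger_gap: 0.169
gripper_force: 98.1
[0.50783882 0.30242743 0.02499302] 87.9742488193726
```

```bash
python3 -m handwheel '[[[0,0,-0.4,0],[0,0,-0.8,0],[0,0,-0.8,0],[0,0,-0.8,0],[0,0,-0.8,0],[0,0,-0.8,0],[0,0,-0.8,-0.5],[0,0,-0.8,-0.8],[0,0,-0.6,-0.9],[0,0,0,0],[0,0,0,0]]]'
cat > go.py <<'E'
from h import *
s=sense();RR=R.from_quat(s['tool_rot']).as_matrix(); print(s['tcp_pos'],np.degrees(np.arctan2(RR[1,1],RR[0,1])),'to housing',RR.T@(np.array([.5726,.0333,.145])-s['tcp_pos'])/.025)
E
python3 go.py
```

```text
t: 24.9
tcp_pos: [0.5072, 0.3021, 0.1892]
tool_rot: [-0.097, 0.995, -0.0, -0.001]
force: [0.3, -0.8, -1.3]
finger_gap: 0.169
gripper_force: 97.6
[0.50716118 0.30208143 0.18922396] 101.09456818135928 to housing [ -0.50215947 -11.05353902   1.77128171]
```

```bash
python3 -m handwheel '[[[0,-0.5,0,0],[-0.05,-0.85,0,0],[-0.05,-0.85,0,0],[-0.05,-0.85,0,0],[-0.05,-0.85,0,0],[-0.05,-0.85,0,0],[-0.05,-0.85,0,0],[-0.05,-0.85,0,0],[-0.05,-0.85,0,0],[-0.05,-0.85,0,0],[-0.05,-0.85,0,0],[0,-0.85,0,0],[0,-0.8,0,0],[0,-0.4,0,0],[0,0,0,0],[0,0,0,0],[0,0,0,0]]]'
python3 go.py
python3 - <<'E'
from h import *
im,d=snapshot('scene'); cv2.imwrite('pics/s2.png',cv2.resize(im[100:260,220:476],(768,480))[:,:,::-1])
E
python3 w.py w6
```

```text
t: 27.02
tcp_pos: [0.5733, 0.0345, 0.1898]
tool_rot: [-0.098, 0.995, 0.0, -0.0]
force: [0.5, 0.7, -2.0]
finger_gap: 0.169
gripper_force: 97.7
[0.573291   0.03449245 0.18978678] 101.23019131736318 to housing [ 0.03594078 -0.04184958  1.79147014]
27.075 [0.5734 0.0345 0.1898] [ 1.7999e+02 -1.0000e-02 -1.6877e+02] 0.16787972359550252 97.65340089797974 [-0.09  0.32 -1.28]
```

View pics/s2.png

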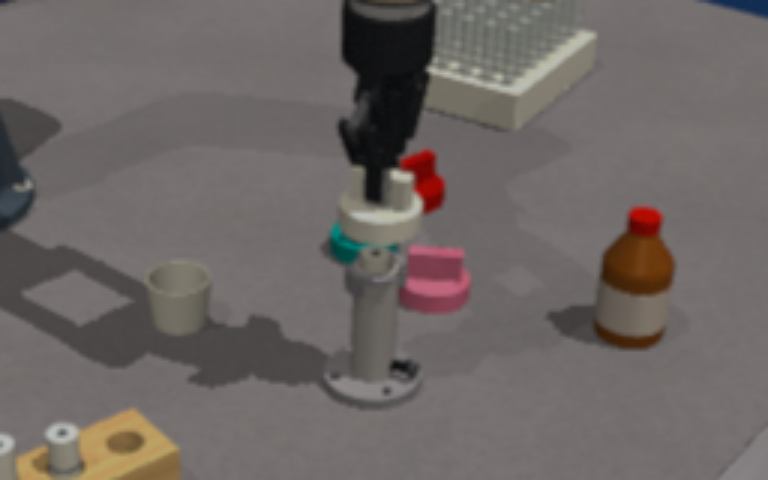

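The cap hangs level over the loaded housing, at about (380,205) in the crop. A quick check of its centring in the hand before lowering.

```bash
python3 - <<'E'
from h import *
z=np.load('w6.npz');im,d,K,E=z['im'],z['d'],z['K'],z['E'];P=cloud(K,E,d);s=sense();RR=R.from_quat(s['tool_rot']).as_matrix()
l=(P-s['tcp_pos'])@RR; zz=P[...,2]
m=(abs(l[...,0])<.045)&(abs(l[...,1])<.045)
q=l[m&(abs(zz-.2165)<.004)&(abs(l[...,1])<.007)]; print('rib top',len(q),np.percentile(q,[1,50,99],axis=0)*1000)
q=l[m&(abs(zz-.187)<.004)]; print('disc',len(q),cv2.minEnclosingCircle(q[:,:2].astype(np.float32)*1000),np.percentile(q,[1,99],axis=0)*1000)
E
```

```text
rib top 3773 [[-25.45966996  -6.77187422 -29.14642624]
 [  3.87479146   0.24832931 -27.77312687]
 [ 27.02796624   6.84936735 -23.90002307]]
disc 6226 ((0.35104599595069885, 0.5445740222930908), 35.850303649902344) [[-12.80142404 -33.42241165   0.67970176]
 [ 35.05628903  34.44405076   5.37487235]]
```

```bash
python3 -m handwheel '[[[0.02,-0.06,0.1,0],[0,0,0.3,0],[0,0,0.3,0],[0,0,0.3,0],[0,0,0.3,0],[0,0,0.3,0],[0,0,0.1,0],[0,0,0,0],[0,0,0,0]]]';python3 go.py
```

```text
t: 28.25
tcp_pos: [0.5736, 0.0322, 0.1476]
tool_rot: [-0.097, 0.995, -0.0, 0.0]
force: [1.2, 0.9, -0.4]
finger_gap: 0.171
gripper_force: 97.7
[0.57362194 0.0321745  0.14758703] 101.17553308611856 to housing [0.03144513 0.05211391 0.10344781]
```

```bash
python3 -m handwheel '[[[0.02,0.03,0.1,0],[0,0,0.15,0],[0,0,0.1,0],[0,0,0.1,0],[0,0,0.08,0],[0,0,0,0],[0,0,0,0]]]';python3 go.py
```

```text
t: 29.12
tcp_pos: [0.5737, 0.0327, 0.1354]
tool_rot: [-0.097, 0.995, -0.0, 0.001]
force: [-0.5, 0.4, 7.8]
finger_gap: 0.166
gripper_force: 98.9
[0.57374855 0.03273414 0.13540654] 101.17361383003056 to housing [ 0.03971661  0.03078786 -0.38386572]
```

```bash
python3 -m handwheel '[[[0,0,0.06,0],[0,0,0.06,0],[0,0,0,0],[0,0,0,0]]]';python3 go.py
```

```text
t: 29.62
tcp_pos: [0.5739, 0.0327, 0.134]
tool_rot: [-0.097, 0.995, -0.0, 0.002]
force: [-2.4, 0.4, 17.4]
finger_gap: 0.168
gripper_force: 100.5
[0.57390902 0.03270333 0.13396544] 101.18173805269285 to housing [ 0.04525948  0.03301492 -0.44157798]
```

Fully home at 17 N. Now the clockwise turn.

```bash
python3 -m handwheel '[[[0,0,0,0.4],[0,0,0,0.7],[0,0,0,0.8],[0,0,0,0.8],[0,0,0,0.8],[0,0,0,0.8],[0,0,0,0.8],[0,0,0,0.8],[0,0,0,0.8],[0,0,0,0.8],[0,0,0,0.8],[0,0,0,0.8],[0,0,0,0.8],[0,0,0,0.8],[0,0,0,0.8],[0,0,0,0.8],[0,0,0,0.6],[0,0,0,0],[0,0,0,0]]]';python3 go.py; python3 -c "
from h import *;print(sense()['ft_torque'])"
```

```text
t: 32.0
tcp_pos: [0.5734, 0.032, 0.134]
tool_rot: [0.546, 0.838, -0.0, 0.001]
force: [-4.0, -2.7, 17.1]
finger_gap: 0.167
gripper_force: 100.4
[0.57341026 0.03196025 0.13397717] 23.804194363149232 to housing [ 0.06095725 -0.00738318 -0.44108575]
[-0.26169702  0.8081401  -0.01302857]
```

```bash
python3 -m handwheel '[[[0,0,0,0.5],[0,0,0.03,0.5],[0,0,0.03,0.2],[0,0,0,0],[0,0,0,0]]]';python3 go.py; python3 -c "
from h import *;print(sense()['ft_torque'])"; python3 w.py w7
python3 - <<'E'
from h import *
z=np.load('w7.npz');im,d,K,E=z['im'],z['d'],z['K'],z['E'];P=cloud(K,E,d);zz=P[...,2]
m=np.hypot(P[...,0]-.5726,P[...,1]-.0333)<.05
q=P[m&(abs(zz-.131)<.005)]; print('disc',len(q),np.median(q[:,2]),cv2.minEnclosingCircle(q[:,:2].astype(np.float32)*1000))
q=P[m&(abs(zz-.1615)<.004)]; print('rib',len(q),np.median(q[:,2]))
cv2.imwrite('pics/end.png',im[:,:,::-1])
E
```

```text
t: 32.62
tcp_pos: [0.5727, 0.0319, 0.1339]
tool_rot: [0.597, 0.803, -0.001, 0.001]
force: [-6.9, -3.2, 28.0]
finger_gap: 0.173
gripper_force: 101.9
[0.57269563 0.03189352 0.13392448] 16.743651908010047 to housing [ 0.05367872  0.01276084 -0.44317373]
[-0.22129018  1.45948029  0.42142546]
32.625 [0.5727 0.0319 0.1339] [1.7997e+02 1.7000e-01 1.0674e+02] 0.1725184272062062 101.9471025466919 [-6.87 -3.17 28.01]
disc 6293 0.1317580061526852 ((572.7486572265625, 33.113433837890625), 35.90978240966797)
rib 4580 0.16170371935928401
```

View pics/end.png

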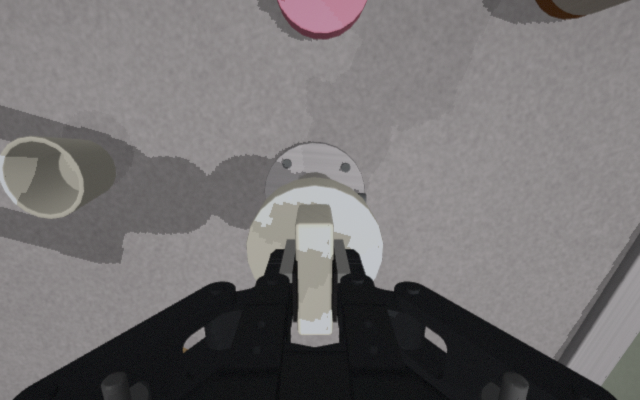

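The cap at (315,245) sits centred within about 0.3 mm. Its top is at 0.1317 m, which means home, and its rib is still aligned in the fingers. It is turned 84° against the stop and pressed with 28 N, so I hand in.

```bash
python3 -c "
from station import sign_off; print(sign_off())"
```

```text
the job is handed in; nothing more can be done
None
```

The job is handed in (the sign-off gave no verdict): the tall cartridge is in the housing, and the cap is turned about 84° clockwise to the stop, still gripped and pressed fully home at about 28 N, with the other items not touched.

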